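# Put the punch away and click the case shut

### The arm

A 6-joint arm with a two-finger parallel gripper is mounted at the origin on the work surface. World frame = base frame: x ahead of the robot, y to its left, z up, the work surface at z = 0. Lengths are in m, angles in rad, forces in N, time in s.
With the tool pointing down it reaches from about 0.275 to 0.825 m from the base axis. Payload 4.9 kg.
Tool frame: the origin (TCP) lies on the centre line of the jaws, within the pads' length; the fingertips stand 17 mm ahead of it and the grasp point (between the pads) lies 2 mm behind it; z points along the fingers, y is the direction in which the jaws open and shut (so a half turn about z gives the same grasp; the last joint's range is limited). The gripper opens to 85 mm and grips with 20 to 120 N. Pads are 22 mm wide; open, the fingers measure 114 mm over their backs; the gripper's body (76 mm by 85 mm) begins 54 mm behind the grasp point. The pads swing forward as they close: fully open they stand 13 mm farther back than shut.
Start: joints at [-1.38, 0.326, -0.193, 1.052, 0, 1.437], TCP at [0.176, -0.521, 0.248] pointing down, gripper open.
Joint ranges: [-2.65, 2.65], [-0.97, 1.79], [-1.3, 1.35], [-1.93, 2.1], [-1.47, 1.37], [-3.14, 3.14]. Speed limits (rad/s): [2.57, 2.57, 3.14, 3.14, 3.14, 3.14].

### API

Orientations are given as a unit quaternion [x, y, z, w].
In Python, from station import observe, eyes, order gives the robot as it stands.
- The arm moves only by the shell command python3 -m crank 'ROWS'. ROWS is JSON, a list of rows, each a list of 7 numbers: the shift along the tool's x, y, z in mm, then the turn, a rotation vector about the tool's x, y, z in rad, then the opening, from 0 (shut) to 1 (fully open). In form: [[x, y, z, wx, wy, wz, jaw], ...]. A call has 1 to 8 rows; each row shifts and turns the commanded pose from where the row before left it, along the tool's axes as they then stand; what a row does not reach is not made up. A row lasts 1/10 s, in which the tool goes at most 50 mm and 8.59 degrees, less where a joint would pass 70% of its speed; a pose out of reach is approached as far as the arm can. A call is refused whole if a number of a shift passes 50 or a number of a turn 0.15, either way. A call with a gripper value outside its range is refused whole. The fingers move at their own pace and stop on an object; the grip force is fixed at half the most. Time passes only in rows, so rows that do not move let the fingers close. It gives the time, the measured TCP pose, the force and the opening at its end, in the units of the state.
- observe(): the state, without advancing time (a new reading comes with each control period).
- eyes.grab_frame(name): name is "side" or "top"; returns a dict with "color" (420x560x3 uint8, red, green, blue), "z_map" (420x560 float32, m along the optical axis (not along the pixel's ray), 0 where there is no reading), "mtx" (3x3 intrinsics, pixels), "distortion" ([k1, k2, p1, p2, k3] as OpenCV has them; the pictures are not rectified), "position" and "attitude" of the camera in the world. Camera axes: x right, y down, z forward; pixel columns grow to the right and rows downward; lengths in m; the calibration is good to about 2 mm. A picture is of the moment at which its call begins.
- order.job_done(): hands the job in, once; it reports no verdict.
The state is a dict: "time": time; "qpos": joint angles; "joint_vel": joint speeds; "joint_torque": joint torques, N m; "tool_pos": TCP position; "eef_rot": TCP orientation; "contact_force": force on the tool from outside, world axes, zero at the start; "torque": the same for the moment, N m; "finger_gap": opening from 0.0 (shut) to 1.0 (fully open).
Only numpy, scipy, OpenCV 4.12 (cv2) and the standard library are available. Lean on these libraries where they do the work, as an engineer would, in place of code of your own. Each camera call takes 0.05 s, during which the arm holds its last target. There are 200 camera calls.

### The job

Put the steel punch back in its wooden groove in the open white case, then swing the lid over and press its far edge down past the spring clip until it clicks fully shut. Press firmly but do not force the lid, and leave everything else on the board where it is.

Things in the scene. Friction and masses are not known exactly. Their poses are not given: they have to be found in the camera images.
- punch_center (a point): Centre of the loose steel punch: plain dark round bar, 12 mm thick, 80 mm long along its own x (its last 10 mm taper to a blunt 4 mm point at +x), 50 to 100 g. Lies flat on the wooden board (top 18 mm above the table), left or right of the case; the wooden-handled awl lies on the other side.
- groove (a point): Where the punch's centre belongs, pointing either way. x: along the groove, from hinge (robot) side to clip side; y across; z up. Two 90-degree wooden V blocks, each 10 mm long, centred 24 mm either side along x; wings reach 17 mm sideways and 7 mm above the punch's centre; 38 mm free for fingers between them; case floor 12 mm below. Height only good to 8 mm: see plate.
- plate (a point): Centre underside of the fixed 126 x 166 x 10 mm plywood plate under the case, on the board. The case is fixed above it on four screw feet, set anew each run and NOT measured: case, groove, hinge and lid all stand together up to 8 mm higher or lower than the readings of groove, hinge_line, edge and rim say. Find heights by touch or sight. Axes as groove.
- rim (a point): Centre of the case's open top. White case, 110 (x) by 150 (y) by 40 mm outside, walls 6 mm, rim 21.5 mm above the seated punch's centre; flat brass discs lie on its floor at the sides. Axes as groove; height within 8 mm.
- hinge_line (a point): Middle of the lid's hinge axis (along y), on the rim at the side nearer the robot, 55 mm from the groove in -x, 21.5 mm above it. Axes as groove; height within 8 mm.
- edge (a point): Middle of the shut lid's far top edge, 111 mm from the hinge (+x), 8 mm above it; height within 8 mm. Just beyond stands the steel spring clip, 28 mm wide, 2 mm above the shut lid's top. Press within 35 mm of this edge, not on the clip: clip met 8 mm before shut, takes about 10 to 15 N, is passed 3 mm before the lid's hard stop. Over 25 N breaks the lid.
- lid (a joint): Lid angle, rad: 0 shut and caught, 0.03 or more if not caught; starts at 1.85 to 2.15, leaning back past upright towards the robot (limit 2.2). Flat white plate, 111 mm hinge to edge, 150 mm wide, 8 mm thick; shut, it lies on the rim, underside level with the hinge axis. Stiff hinge: stays where left, needs 1 to 2 N at the edge to swing.
- awl_mid (a point): A bystander: awl with a wooden handle, about 130 mm long, along its own x, on the board; point at the middle of it.
- hammer_mid (a point): A bystander: small hammer, about 240 mm long, on the right of the board.
- jar_mid (a point): A bystander: glass jar with a cork lid, 48 mm wide and 70 mm tall, at the far right.
- dish_mid (a point): A bystander: white bowl 90 mm wide and 30 mm tall, at the far left.
- bangle_mid (a point): A bystander: copper ring 64 mm wide and 10 mm tall, on the left.
- spool_mid (a point): A bystander: wooden spool 48 mm wide and 30 mm tall, on the left.
There are look-alikes about, which are no part of the job. Of the things shaped like the part that bears punch_center, the dark steel one is meant.

How it is judged:
By the outcome, as a careful person would: the job done as asked, in the order asked, and still so for the second after the job is handed in, with the robot touching nothing.
It also fails if it takes over 70 s, if anything falls off the work surface, if the arm or the gripper's body presses on something with over 40 N, if the wrist force passes 120 N, or if a joint passes its speed limit or range.

## Working session

There is one attempt and no reset: what is moved stays moved. The work goes in short steps, Python scripts to look and compute and a shell command to move; the robot and the scene stay as the last step left them, time stands still between calls to the robot, and variables do not carry over. Pictures are saved under pics/ and viewed, about 8 in all and at most 12, crops included, and the job is handed in when it is done.

```bash
ls; mkdir -p pics; cat > h.py <<'E'
import numpy as np, cv2
from station import observe, eyes, order
from scipy.spatial.transform import Rotation as R
def grab(n):
    f=eyes.grab_frame(n); return f
def save(f,name,box=None,s=1):
    im=f["color"][...,::-1]
    if box: im=im[box[1]:box[3],box[0]:box[2]]
    cv2.imwrite("pics/"+name,cv2.resize(im,None,fx=s,fy=s,interpolation=cv2.INTER_CUBIC))
def Rc(f):
    a=np.array(f["attitude"],float)
    return a if a.shape==(3,3) else R.from_quat(a).as_matrix()
def rays(f,px):
    u=cv2.undistortPoints(np.array(px,float).reshape(-1,1,2),np.array(f["mtx"]),np.array(f["distortion"])).reshape(-1,2)
    return np.c_[u,np.ones(len(u))]
def onplane(f,px,z):
    d=rays(f,px)@Rc(f).T; p=np.array(f["position"]); return p+d*((z-p[2])/d[:,2])[:,None]
def depthpt(f,px):
    px=np.array(px).reshape(-1,2); r=rays(f,px)
    zz=np.array([f["z_map"][int(round(v)),int(round(u))] for u,v in px])
    return (r*zz[:,None])@Rc(f).T+np.array(f["position"])
def cloud(f):
    H,W=f["z_map"].shape; g=np.stack(np.meshgrid(np.arange(W),np.arange(H)),-1).reshape(-1,2)
    P=((rays(f,g)*f["z_map"].reshape(-1,1))@Rc(f).T+np.array(f["position"])).reshape(H,W,3)
    P[f["z_map"]==0]=np.nan; return P
E
python3 - <<'E'
from h import *
for n in("top","side"):
    f=grab(n); save(f,n+"0.png"); print(n,f["position"],f["attitude"],f["mtx"],f["distortion"])
s=observe(); print(s)
E
```

```text
pics
top [ 0.36958248 -0.06658163  1.07653276] [ 0.70502075 -0.70448857  0.05858974 -0.05664663] [[418.49028427   0.         282.65212787]
 [  0.         418.49028427 204.76892498]
 [  0.           0.           1.        ]] [-0.02025427  0.          0.          0.          0.        ]
side [ 0.39110468 -1.31395799  0.93591291] [ 0.88131906 -0.06023194  0.02544666 -0.46797574] [[489.78148872   0.         276.39958234]
 [  0.         489.78148872 210.50698679]
 [  0.           0.           1.        ]] [-0.02347645  0.          0.          0.          0.        ]
{'time': 0.1, 'qpos': array([-1.38019360e+00,  3.26893473e-01, -1.93490887e-01,  1.05203312e+00,
       -4.08138948e-06,  1.43661316e+00]), 'joint_vel': array([ 0.00116604, -0.00060588,  0.00211343,  0.00128522, -0.00056003,
        0.0012374 ]), 'joint_torque': array([ 1.03826023e-03, -4.44240403e+01,  2.63036728e+01,  7.91548518e-03,
       -8.40282860e-05, -2.28858681e-06]), 'tool_pos': array([ 0.17542865, -0.52073086,  0.24756457]), 'eef_rot': array([ 9.86842893e-01,  1.61680080e-01, -2.49030523e-05, -8.10196953e-04]), 'contact_force': array([-0.0469105 ,  0.39213089, -0.35233913]), 'torque': array([ 0.03321249, -0.05295328,  0.04805944]), 'finger_gap': 0.9978674987510336}
```

View pics/top0.png

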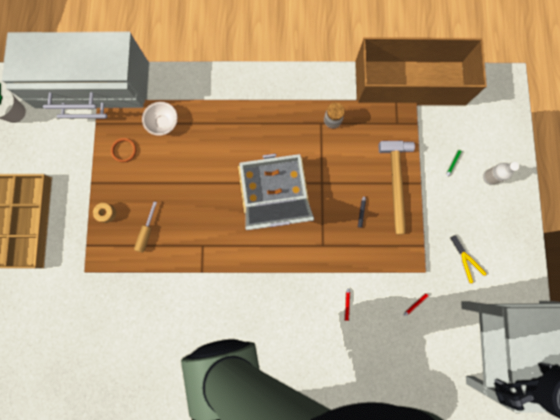

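View pics/side0.png

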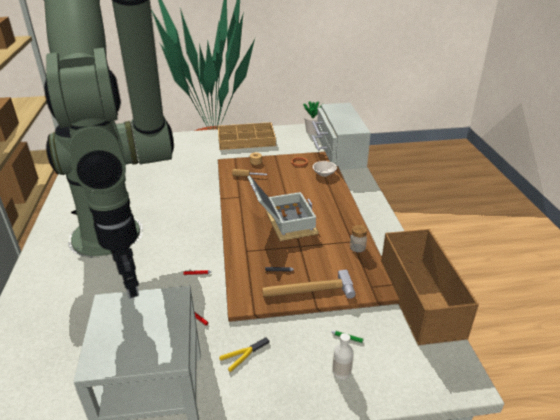

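The dark bar at top (362,212) / side (279,269) fits the punch. Possible mix-ups are the red bars at (348,305) and (417,303), the green one at (455,161), the awl at (148,227) and the pliers at (468,255). The case is at (276,190), with its lid leaning toward the robot.

```bash
python3 - <<'E'
from h import *
t=grab("top"); s=grab("side")
a=cv2.resize(t["color"][140:240,225:385,::-1],None,fx=4.5,fy=4.5,interpolation=cv2.INTER_CUBIC)[:, :]
cv2.imwrite("pics/c_top.png",a)
b=s["color"][165:285,225:335,::-1]; cv2.imwrite("pics/c_side.png",cv2.resize(b,None,fx=5,fy=5,interpolation=cv2.INTER_CUBIC))
# punch
for f,n,bx in((t,"top",(345,185,380,240)),(s,"side",(255,255,300,282))):
    c=f["color"][bx[1]:bx[3],bx[0]:bx[2]].astype(int)
    m=((c.max(2)<95)&((c.max(2)-c.min(2))<35)).astype(np.uint8)
    k,l,st,ce=cv2.connectedComponentsWithStats(m); i=1+np.argmax(st[1:,4]); ys,xs=np.nonzero(l==i)
    P=onplane(f,np.c_[xs+bx[0],ys+bx[1]],0.024)[:,:2]; mu=P.mean(0); w,v=np.linalg.eigh(np.cov((P-mu).T)); d=v[:,1]
    q=(P-mu)@d; e=(P-mu)@v[:,0]; mid=mu+d*(q.max()+q.min())/2
    print(n,st[i],mu,mid,"dir",d,np.degrees(np.arctan2(d[1],d[0])),q.min(),q.max(),np.ptp(e))
C=cloud(t); Z=C[...,2]
print("board z",np.nanmedian(Z[205:235,335:350]))
np.set_printoptions(linewidth=220,precision=0,suppress=True)
print((Z[150:232:2,234:318:3]*1000))
E
```

```text
top [ 13  16   8  26 113] [ 0.52069429 -0.26985967] [ 0.52072696 -0.26986527] dir [-0.98565843  0.16875266] 170.2846961277667 -0.0333599205152535 0.0332936353982602 0.011446448152615593
side [ 10  12  26   5 111] [ 0.52068794 -0.26957431] [ 0.52060789 -0.26955729] dir [-0.97813433  0.20797412] 167.99634285426177 -0.03559065019804984 0.03575433144012156 0.020425188366627683
board z 0.018390075631527947
[[20. 21. 20. ... 18. 15. 19.]
 [21. 19. 16. ... 18. 17. 19.]
 [20. 22. 18. ... 18. 16. 19.]
 ...
 [17. 14. 17. ... 22. 23. 21.]
 [19. 19. 22. ... 14. 17. 16.]
 [18. 19. 21. ... 20. 16. 18.]]
```

View pics/c_top.png

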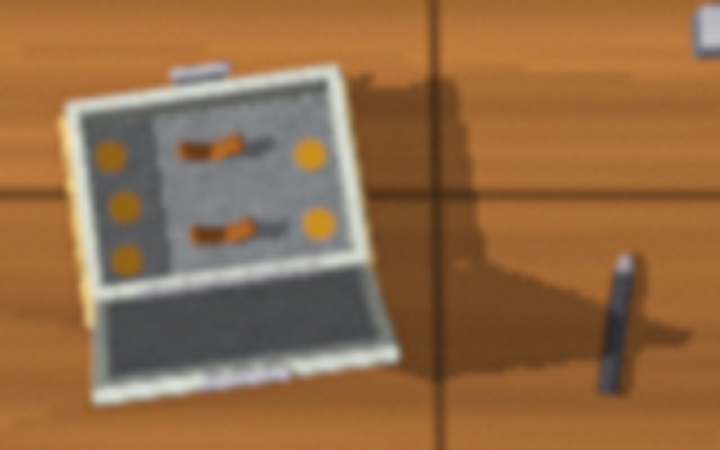

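View pics/c_side.png

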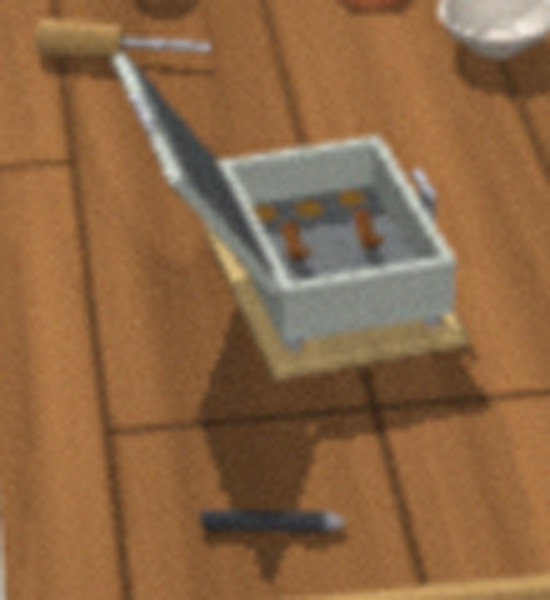

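Crop check: the bar at crop (615,325) is dark steel with its light tapered tip facing away from the robot. The V blocks are at crop (212,148) and (222,232), and the case corners are clear. Next I measure the case heights and the groove.

```bash
cat > m.py <<'E'
from h import *
np.set_printoptions(precision=4,suppress=True)
t=grab("top"); s=grab("side")
T=lambda p:np.array(p,float)/4.5+[225,140]-0.4
S=lambda p:np.array(p,float)/5+[225,165]-0.4
def tri(a,b):
    A=[];B=[]
    M=np.zeros((3,3));v=np.zeros(3)
    for f,p in((t,a),(s,b)):
        d=(rays(f,[p])@Rc(f).T)[0];d/=np.linalg.norm(d);Q=np.eye(3)-np.outer(d,d);M+=Q;v+=Q@np.array(f["position"])
    return np.linalg.solve(M,v)
for n,a,b in(("FR",(340,67),(453,262)),("FL",(65,103),(378,138)),("NR",(372,262),(285,285)),("NL",(95,297),(222,160)),("lidR",(400,355),(172,182)),("lidL",(95,402),(115,58)),("tip",(625,258),(343,521)),("butt",(604,393),(203,521))):
    print(n,tri(T(a),S(b)))
C=cloud(t);CS=cloud(s)
def line(C,f,a,b): 
    p=np.round(np.linspace(f(a),f(b),40)).astype(int); p=np.unique(p,axis=0); z=C[p[:,1],p[:,0],2]; return np.nanmedian(z),np.nanstd(z)
print("rim right",line(C,T,(336,90),(360,245)),"far",line(C,T,(95,104),(320,75)),"left",line(C,T,(80,120),(98,270)))
print("side: right",line(CS,S,(300,279),(440,260)),"far",line(CS,S,(445,250),(380,147)),"left",line(CS,S,(235,163),(370,143)),"plate",line(CS,S,(290,370),(450,340)))
print("floor",line(C,T,(190,190),(290,180)),line(C,T,(200,255),(230,165)))
# orange blocks
c=t["color"]; hsv=cv2.cvtColor(c,cv2.COLOR_RGB2HSV); m=np.zeros(c.shape[:2],np.uint8); x0,y0=264,167; 
sub=hsv[165:196,262:284]; mm=((sub[...,1]>110)).astype(np.uint8)
k,l,st,ce=cv2.connectedComponentsWithStats(mm)
for i in range(1,k):
    if st[i,4]>10:
        ys,xs=np.nonzero(l==i); px=np.c_[xs+262,ys+165]; print(st[i],px.mean(0),onplane(t,[px.mean(0)],0.055),np.nanmedian(C[px[:,1],px[:,0],2]))
# lid plane
poly=np.array([T((115,300)),T((360,268)),T((380,345)),T((110,380))]); mk=np.zeros(c.shape[:2],np.uint8); cv2.fillPoly(mk,[np.round(poly).astype(int)],1)
P=C[mk>0];P=P[~np.isnan(P[:,0])];mu=P.mean(0);n=np.linalg.svd(P-mu)[2][2];print("lid",mu,n,len(P))
E
python3 m.py
```

```text
FR [ 0.6586 -0.1123  0.0804]
FL [0.6383 0.0379 0.0788]
NR [ 0.5511 -0.1285  0.0853]
NL [0.5314 0.0196 0.0828]
lidR [ 0.4873 -0.1364  0.1706]
lidL [0.4655 0.0113 0.1697]
tip [ 0.5638 -0.2763  0.0247]
butt [ 0.4864 -0.2624  0.0226]
rim right (np.float64(0.08001467956682529), np.float64(0.0020441057946187524)) far (np.float64(0.08020886482872391), np.float64(0.0013589066470071887)) left (np.float64(0.07468566847803926), np.float64(0.011340299980110177))
side: right (np.float64(0.07955003516349635), np.float64(0.016221517057726686)) far (np.float64(0.0813278621594471), np.float64(0.002007599402260282)) left (np.float64(0.07950761900682074), np.float64(0.0018156399386242926)) plate (np.float64(0.026761215882704192), np.float64(0.003188274818932787))
floor (np.float64(0.04805414047048484), np.float64(0.0017543362442737531)) (np.float64(0.04787169359012067), np.float64(0.004683334137541809))
[ 3  5 14  6 49] [271.9592 172.6327] [[ 0.6193 -0.0425  0.055 ]] 0.05846496245839583
[ 5 24 15  5 49] [274.4286 191.4286] [[ 0.5713 -0.0489  0.055 ]] 0.05891807937215732
lid [ 0.5099 -0.0589  0.1329] [0.8286 0.1207 0.5466] 1088
```

```bash
cat > go.py <<'E'
# usage: go.py x y z(mm) yaw_deg : remaining shift in tool axes (mm) and turn (rotvec, tool axes), tool pointing down
import sys; from h import *
np.set_printoptions(precision=4,suppress=True)
s=observe(); x,y,z,w=map(float,sys.argv[1:5]); Rt=R.from_quat(s["eef_rot"])
if len(sys.argv)>5: # pitch: tilt about the tool y, deg
    p=float(sys.argv[5])
else: p=0
Rd=R.from_euler("z",w,degrees=True)*R.from_euler("x",180,degrees=True)*R.from_euler("y",p,degrees=True)
d=Rt.inv().apply(np.array([x,y,z])-1000*np.array(s["tool_pos"]))
print("t",s["time"],"pos",s["tool_pos"],"shift",d.round(1),"turn",(Rt.inv()*Rd).as_rotvec().round(3),"F",s["contact_force"].round(1),"gap",round(s["finger_gap"],3))
E
python3 -m crank '[[42,-13,10,0,0,0,1],[42,-13,10,0,0,0,1],[42,-13,11,0,0,0,1],[42,-13,11,0,0,0,1],[42,-13,11,0,0,0,0.4],[42,-13,11,0,0,0,0.4],[42,-13,11,0,0,0,0.4],[42,-13,11,0,0,0,0.4]]'; python3 go.py 526 -270 140 -10.2
```

```text
time: 1.1
tool_pos: [0.4621, -0.3143, 0.162]
eef_rot: [0.987, 0.162, 0.0, 0.0]
contact_force: [-0.3, 0.1, -0.5]
finger_gap: 0.399
t 1.1 pos [ 0.4621 -0.3143  0.162 ] shift [ 74.7 -21.6  22. ] turn [ 0.    -0.     0.503] F [-0.3  0.1 -0.5] gap 0.399
```

```bash
python3 -m crank '[[37,-11,11,0,0,0,0.4],[37,-11,11,0,0,0,0.4],[0,0,0,0,0,0.13,0.4],[0,0,0,0,0,0.13,0.4],[0,0,0,0,0,0.13,0.4],[0,0,0,0,0,0.11,0.4],[0,0,0,0,0,0,0.4]]'; python3 go.py 526 -270 60 -10.2
python3 - <<'E'
from h import *
t=grab("top"); s=grab("side")
a=cv2.resize(t["color"][165:245,310:410,::-1],(400,320),interpolation=cv2.INTER_CUBIC);b=cv2.resize(s["color"][215:295,235:335,::-1],(400,320),interpolation=cv2.INTER_CUBIC)
cv2.imwrite("pics/app.png",np.hstack([a,b]))
E
```

```text
time: 1.8
tool_pos: [0.5239, -0.2709, 0.1402]
eef_rot: [0.996, -0.087, -0.0, -0.0]
contact_force: [-0.3, 0.3, 0.2]
finger_gap: 0.398
t 1.8 pos [ 0.5239 -0.2709  0.1402] shift [ 1.9 -1.3 80.2] turn [-0.     0.     0.003] F [-0.3  0.3  0.2] gap 0.398
```

View pics/app.png

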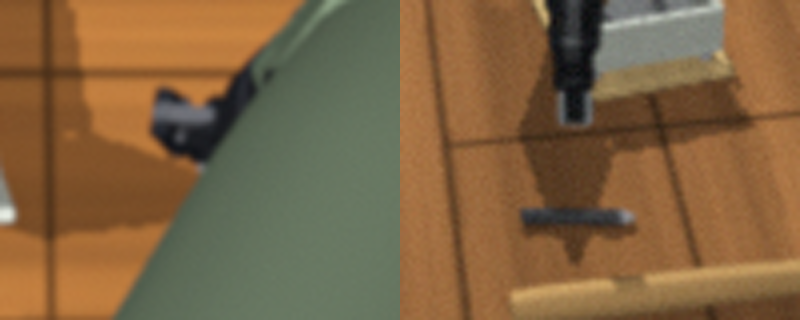

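The side view shows the jaws over the middle of the punch, with the fingertips at (575,115) above the bar at (578,216). I descend.

```bash
python3 -m crank '[[2,-1,30,0,0,0,0.4],[0,0,30,0,0,0,0.4],[0,0,20,0,0,0,0.4],[0,0,10,0,0,0,0.4],[0,0,4,0,0,0,0.4],[0,0,2,0,0,0,0.4],[0,0,1,0,0,0,0.4],[0,0,0,0,0,0,0.4]]'; python3 go.py 526 -270 37 -10.2
```

```text
time: 2.7
tool_pos: [0.5266, -0.2708, 0.0442]
eef_rot: [0.996, -0.087, 0.001, 0.0]
contact_force: [-0.4, 1.0, 0.6]
finger_gap: 0.399
t 2.7 pos [ 0.5266 -0.2708  0.0442] shift [-0.8 -0.6  7.2] turn [ 0.001 -0.001  0.003] F [-0.4  1.   0.6] gap 0.399
```

```bash
python3 -m crank '[[0,-0.6,0,0,0,0,0.26],[0,0,2,0,0,0,0.26],[0,0,2,0,0,0,0.26],[0,0,1,0,0,0,0.26],[0,0,0,0,0,0,0.26]]'; python3 -m crank '[[0,0,1,0,0,0,0.26],[0,0,1,0,0,0,0.26],[0,0,0,0,0,0,0.26]]'
```

```text
time: 3.2
tool_pos: [0.5259, -0.2697, 0.038]
eef_rot: [0.996, -0.087, -0.0, -0.0]
contact_force: [-0.2, 0.4, -0.3]
finger_gap: 0.261
time: 3.5
tool_pos: [0.526, -0.2697, 0.0361]
eef_rot: [0.996, -0.087, -0.0, -0.0]
contact_force: [-0.3, -0.7, -0.1]
finger_gap: 0.264
```

```bash
python3 -m crank '[[0,0,0,0,0,0,0.18],[0,0,0,0,0,0,0.1],[0,0,0,0,0,0,0.05],[0,0,0,0,0,0,0],[0,0,0,0,0,0,0],[0,0,0,0,0,0,0]]';  python3 -m crank '[[0,0,-5,0,0,0,0],[0,0,-20,0,0,0,0],[0,0,-40,0,0,0,0],[0,0,-30,0,0,0,0],[0,0,-30,0,0,0,0],[0,0,0,0,0,0,0]]'; python3 go.py 595 -45.8 130 8.2
```

```text
time: 4.1
tool_pos: [0.5262, -0.2699, 0.0364]
eef_rot: [0.996, -0.088, 0.0, 0.0]
contact_force: [-1.2, 0.4, 2.9]
finger_gap: 0.109
time: 4.7
tool_pos: [0.5286, -0.2712, 0.1659]
eef_rot: [0.996, -0.087, 0.004, 0.002]
contact_force: [0.8, -0.7, -0.4]
finger_gap: 0.109
t 4.7 pos [ 0.5286 -0.2712  0.1659] shift [  25.9 -233.6   35.5] turn [ 0.004 -0.007 -0.318] F [ 0.8 -0.7 -0.4] gap 0.109
```

```bash
python3 -m crank '[[33,-6,0,0,0,0,0],[32,-6,0,0,0,0,0],[-8,-44,0,0,0,-0.05,0],[0,0,0,0,0,0,0]]'; python3 -m crank '[[0,0,0,0,0,-0.13,0],[0,0,0,0,0,-0.13,0],[0,0,0,0,0,0,0]]'; python3 go.py 595 -45.8 130 8.2
python3 - <<'E'
from h import *
t=grab("top"); s=grab("side")
a=cv2.resize(t["color"][145:225,270:370,::-1],(400,320),interpolation=cv2.INTER_CUBIC);b=cv2.resize(s["color"][180:260,245:345,::-1],(400,320),interpolation=cv2.INTER_CUBIC)
cv2.imwrite("pics/carry.png",np.hstack([a,b]))
E
```

```text
time: 5.1
tool_pos: [0.5915, -0.2197, 0.159]
eef_rot: [0.998, -0.06, -0.002, -0.002]
contact_force: [0.2, -0.1, -0.6]
finger_gap: 0.104
time: 5.4
tool_pos: [0.5913, -0.2242, 0.1603]
eef_rot: [0.998, 0.067, -0.001, -0.0]
contact_force: [-0.4, -0.8, -0.5]
finger_gap: 0.108
t 5.4 pos [ 0.5913 -0.2242  0.1603] shift [  27.6 -176.3   30.5] turn [-0.001  0.001 -0.008] F [-0.4 -0.8 -0.5] gap 0.108
```

View pics/carry.png

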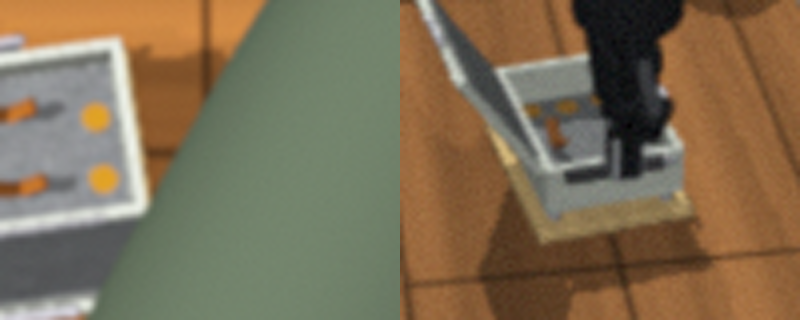

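The side crop shows the punch held roughly level, from (566,176) to (668,160), with the jaws near its middle. I check its ends against the TCP.

```bash
python3 - <<'E'
from h import *
np.set_printoptions(precision=4,suppress=True)
s=grab("side"); o=observe(); p=np.array(o["tool_pos"]); Rt=R.from_quat(o["eef_rot"])
C=cloud(s); L=Rt.inv().apply((C-p).reshape(-1,3)).reshape(C.shape)
c=s["color"].astype(int)
m=(abs(L[...,1])<0.02)&(abs(L[...,0])<0.06)&(L[...,2]<0.03)&(L[...,2]>-0.01)&(c.max(2)<110)
ys,xs=np.nonzero(m); 
for lo in np.arange(-.05,.05,.01):
    k=m&(L[...,0]>=lo)&(L[...,0]<lo+.01)
    if k.any(): print(round(lo,3),k.sum(),L[k].mean(0)*1000)
E
```

```text
-0.05 5 [-40.3741   0.9752  12.1304]
-0.04 13 [-34.7153   3.3272   8.867 ]
-0.03 12 [-25.4329   3.9183   9.8276]
-0.02 22 [-13.6112   3.9249   6.5258]
-0.01 36 [-6.094   9.2487 -0.456 ]
0.0 16 [ 4.9868 15.5919  2.5191]
0.01 8 [17.0356  2.8012  9.5673]
0.02 12 [24.3624  3.4497 10.2662]
0.03 1 [31.1921 -0.0639 12.5612]
```

```bash
python3 -m crank '[[7,-44,0,0,0,0,0],[7,-44,0,0,0,0,0],[7,-44,0,0,0,0,0],[7,-44,0,0,0,-0.008,0],[0,0,0,0,0,0,0],[0,0,0,0,0,0,0]]'; python3 go.py 595.5 -45.8 90 8.2
python3 - <<'E'
from h import *
t=grab("top"); s=grab("side")
a=cv2.resize(t["color"][145:225,230:330,::-1],(400,320),interpolation=cv2.INTER_CUBIC);b=cv2.resize(s["color"][170:250,245:345,::-1],(400,320),interpolation=cv2.INTER_CUBIC)
cv2.imwrite("pics/over.png",np.hstack([a,b]))
E
```

```text
time: 6.15
tool_pos: [0.5961, -0.0455, 0.1613]
eef_rot: [0.997, 0.072, -0.0, 0.0]
contact_force: [-0.6, -0.8, -0.2]
finger_gap: 0.109
t 6.15 pos [ 0.5961 -0.0455  0.1613] shift [-0.6  0.2 71.3] turn [0.    0.    0.001] F [-0.6 -0.8 -0.2] gap 0.109
```

View pics/over.png

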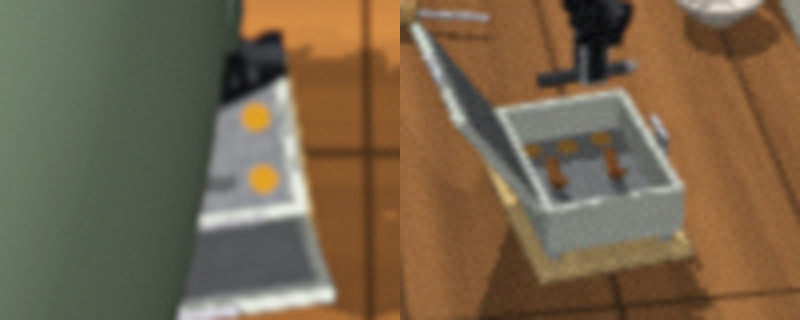

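```bash
python3 - <<'E'
from h import *
s=grab("side"); p=onplane(s,[(279.2,189.1),(303.4,186.1)],0.149); print(p,p.mean(0))
E
python3 -m crank '[[0,0,25,0,0,0,0],[0,0,25,0,0,0,0],[0,0,15,0,0,0,0],[0,0,6,0,0,0,0],[0,0,3,0,0,0,0],[0,0,0,0,0,0,0]]';python3 go.py 595.5 -45.8 71 8.2
```

```text
[[ 0.55685771 -0.04592236  0.149     ]
 [ 0.63318943 -0.03951083  0.149     ]] [ 0.59502357 -0.0427166   0.149     ]
time: 6.9
tool_pos: [0.5964, -0.0471, 0.0875]
eef_rot: [0.997, 0.071, 0.0, 0.0]
contact_force: [0.4, 0.0, -0.9]
finger_gap: 0.109
t 6.9 pos [ 0.5964 -0.0471  0.0875] shift [-0.7 -1.4 16.5] turn [ 0.    -0.    -0.001] F [ 0.4  0.  -0.9] gap 0.109
```

```bash
python3 -m crank '[[-0.7,-1.4,2,0,0,0,0],[0,0,2,0,0,0,0],[0,0,2,0,0,0,0],[0,0,2,0,0,0,0],[0,0,2,0,0,0,0],[0,0,0,0,0,0,0]]';python3 -m crank '[[0,0,2,0,0,0,0],[0,0,1,0,0,0,0],[0,0,0,0,0,0,0]]';python3 -m crank '[[0,0,1,0,0,0,0],[0,0,1,0,0,0,0],[0,0,0,0,0,0,0]]'; python3 go.py 595.5 -45.8 71 8.2
```

```text
time: 7.5
tool_pos: [0.595, -0.045, 0.0769]
eef_rot: [0.997, 0.071, -0.0, -0.0]
contact_force: [0.3, 0.1, -1.1]
finger_gap: 0.109
time: 7.8
tool_pos: [0.5951, -0.0451, 0.0741]
eef_rot: [0.997, 0.071, -0.0, -0.0]
contact_force: [0.4, 0.3, -0.5]
finger_gap: 0.105
time: 8.1
tool_pos: [0.5951, -0.0451, 0.0721]
eef_rot: [0.997, 0.071, -0.0, -0.0]
contact_force: [-0.0, 0.5, -0.5]
finger_gap: 0.113
t 8.1 pos [ 0.5951 -0.0451  0.0721] shift [0.3 0.7 1.1] turn [-0.  0. -0.] F [-0.   0.5 -0.5] gap 0.113
```

```bash
python3 -m crank '[[0,0,1,0,0,0,0],[0,0,0,0,0,0,0]]';python3 -m crank '[[0,0,1,0,0,0,0],[0,0,0,0,0,0,0]]';python3 -m crank '[[0,0,1,0,0,0,0],[0,0,0,0,0,0,0]]'
```

```text
time: 8.3
tool_pos: [0.5952, -0.0451, 0.0712]
eef_rot: [0.997, 0.071, -0.0, -0.0]
contact_force: [0.2, -1.0, -0.4]
finger_gap: 0.107
time: 8.5
tool_pos: [0.5954, -0.0453, 0.0706]
eef_rot: [0.997, 0.071, 0.0, 0.0]
contact_force: [-1.0, 0.0, 2.5]
finger_gap: 0.104
time: 8.7
tool_pos: [0.5954, -0.0453, 0.0705]
eef_rot: [0.997, 0.071, 0.0, 0.0]
contact_force: [-3.0, -0.5, 8.5]
finger_gap: 0.113
```

```bash
python3 -m crank '[[0,0,-1,0,0,0,0],[0,0,0,0,0,0,0.2],[0,0,0,0,0,0,0.3],[0,0,0,0,0,0,0.35],[0,0,0,0,0,0,0.35]]';python3 -m crank '[[0,0,-5,0,0,0,0.35],[0,0,-20,0,0,0,0.35],[0,0,-40,0,0,0,0.35],[0,0,-45,0,0,0,0.35],[0,0,-45,0,0,0,0.0],[0,0,0,0,0,0,0]]'; python3 - <<'E'
from h import *
s=grab("side")
b=cv2.resize(s["color"][170:250,245:345,::-1],(700,560),interpolation=cv2.INTER_CUBIC)
cv2.imwrite("pics/placed.png",b)
E
```

```text
time: 9.2
tool_pos: [0.5952, -0.045, 0.0701]
eef_rot: [0.997, 0.071, -0.0, -0.0]
contact_force: [-0.4, -0.3, 0.6]
finger_gap: 0.352
time: 9.8
tool_pos: [0.5991, -0.0458, 0.2328]
eef_rot: [0.997, 0.071, 0.006, 0.002]
contact_force: [1.2, -0.1, 0.2]
finger_gap: 0.015
```

View pics/placed.png

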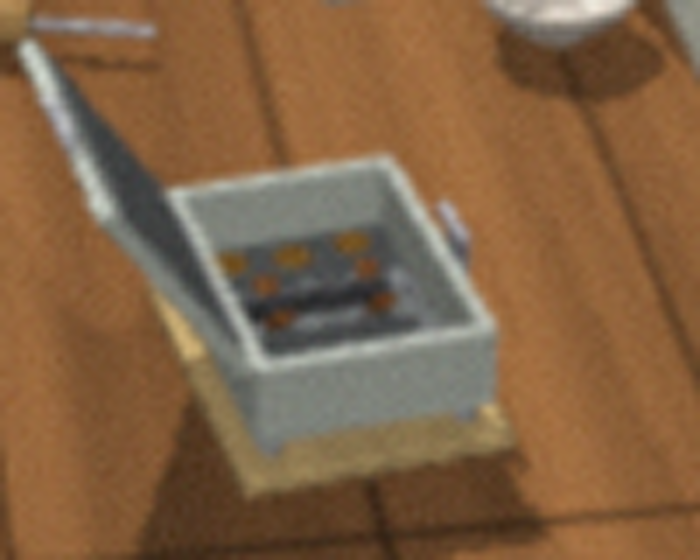

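The punch is seated in both V blocks, from (248,305) to (405,285) with its tip toward the clip. Now I go over the lid to its back side.

```bash
cat > ls.py <<'E'
from h import *
o=observe();p=np.array(o["tool_pos"]);H=np.array([.5406,-.0533,.080]);a=np.radians(8.2);u=np.array([np.cos(a),np.sin(a),0]);v=np.array([-u[1],u[0],0]);d=p-H
print("s(lead corner) %.1f lat %.1f tip h %.1f"%(1e3*d@u+11,1e3*d@v,1e3*d[2]-17),"F u %.1f z %.1f"%(o["contact_force"]@u,o["contact_force"][2]),"rotvec",(R.from_quat(o["eef_rot"]).inv()*R.from_euler("z",8.2,degrees=True)*R.from_euler("x",180,degrees=True)).as_rotvec().round(3),"t",round(o["time"],2))
E
python3 -m crank '[[-10,0,-15,0,0,0,0],[-40,0,-5,0,0,0,0],[-45,0,0,0,0,0,0],[-45,0,0,0,0,0,0],[-25,0,0,0,0,0,0],[0,0,0,0,0,0,0]]'; python3 ls.py
```

```text
time: 10.45
tool_pos: [0.4271, -0.068, 0.2445]
eef_rot: [0.998, 0.071, -0.002, -0.001]
contact_force: [0.9, 0.2, -0.1]
finger_gap: -0.003
s(lead corner) -103.4 lat 1.6 tip h 147.5 F u 0.9 z -0.1 rotvec [-0.002  0.004 -0.002] t 10.45
```

```bash
python3 -m crank '[[0,0,40,0,0,0,0],[0,0,40,0,0,0,0],[0,0,0,0,0,0,0]]'; python3 ls.py; python3 -m crank '[[20,0,0,0,0,0,0],[12,0,0,0,0,0,0],[8,0,0,0,0,0,0],[8,0,0,0,0,0,0],[8,0,0,0,0,0,0],[8,0,0,0,0,0,0]]'; python3 ls.py
```

```text
time: 10.75
tool_pos: [0.428, -0.0673, 0.1612]
eef_rot: [0.997, 0.071, -0.005, -0.002]
contact_force: [-1.4, 0.8, 0.3]
finger_gap: 0.001
s(lead corner) -102.4 lat 2.2 tip h 64.2 F u -1.3 z 0.3 rotvec [-0.005  0.009 -0.   ] t 10.75
time: 11.35
tool_pos: [0.4958, -0.0594, 0.1656]
eef_rot: [0.997, 0.071, 0.0, 0.0]
contact_force: [-1.1, 0.1, 1.9]
finger_gap: -0.001
s(lead corner) -34.2 lat 0.3 tip h 68.6 F u -1.1 z 1.9 rotvec [ 0. -0. -0.] t 11.35
```

```bash
python3 -m crank '[[8,0,0,0,0,0,0],[8,0,0,0,0,0,0],[8,0,0,0,0,0,0],[8,0,0,0,0,0,0]]'; python3 ls.py; python3 -m crank '[[8,0,0,0,0,0,0],[8,0,0,0,0,0,0],[8,0,0,0,0,0,0],[8,0,0,0,0,0,0]]'; python3 ls.py
python3 - <<'E'
from h import *
s=grab("side")
cv2.imwrite("pics/lid.png",cv2.resize(s["color"][150:250,235:345,::-1],(660,600),interpolation=cv2.INTER_CUBIC))
E
```

```text
time: 11.75
tool_pos: [0.5278, -0.0549, 0.1656]
eef_rot: [0.997, 0.071, 0.0, 0.0]
contact_force: [-2.2, 0.3, 1.7]
finger_gap: 0.005
s(lead corner) -1.9 lat 0.3 tip h 68.6 F u -2.2 z 1.7 rotvec [ 0.    -0.001 -0.   ] t 11.75
time: 12.15
tool_pos: [0.559, -0.0502, 0.1649]
eef_rot: [0.997, 0.071, -0.0, -0.0]
contact_force: [-1.1, 0.1, 0.2]
finger_gap: -0.007
s(lead corner) 29.7 lat 0.4 tip h 67.9 F u -1.1 z 0.2 rotvec [-0.     0.001 -0.   ] t 12.15
```

View pics/lid.png

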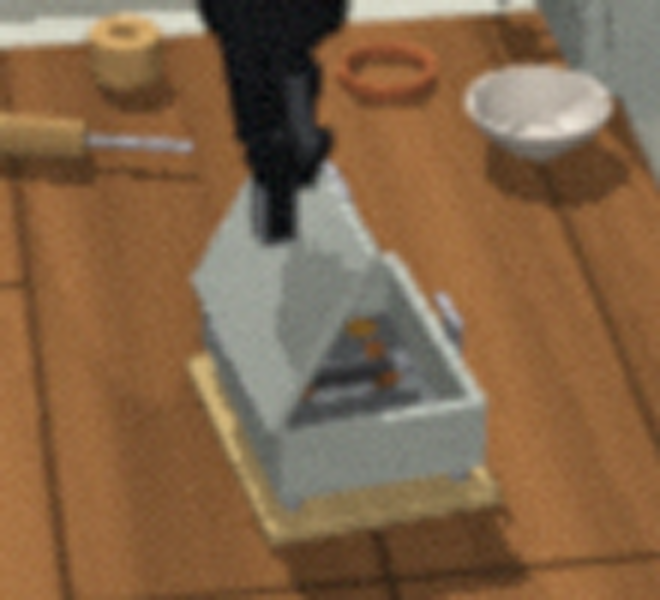

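The lid is about 60° open with the fingers on its outer face at (272,235), and the punch is still in its groove. I follow the arc down.

```bash
python3 -m crank '[[8,0,1,0,0,0,0],[7.5,0,1,0,0,0,0],[8,0,2.5,0,0,0,0],[7.5,0,2.5,0,0,0,0],[7.5,0,4,0,0,0,0],[7.5,0,4.5,0,0,0,0]]'; python3 ls.py; python3 -m crank '[[6,0,6,0,0,0,0],[6,0,6,0,0,0,0],[4,0,6,0,0,0,0],[4,0,6,0,0,0,0],[0,0,0,0,0,0,0]]'; python3 ls.py
```

```text
time: 12.8
tool_pos: [0.6049, -0.0437, 0.1495]
eef_rot: [0.997, 0.071, 0.0, -0.0]
contact_force: [-0.3, -0.5, 1.2]
finger_gap: 0.0
s(lead corner) 76.0 lat 0.3 tip h 52.5 F u -0.3 z 1.2 rotvec [ 0. -0. -0.] t 12.8
time: 13.3
tool_pos: [0.6239, -0.0408, 0.1246]
eef_rot: [0.997, 0.071, -0.001, -0.0]
contact_force: [0.5, -0.2, 0.2]
finger_gap: 0.002
s(lead corner) 95.2 lat 0.5 tip h 27.6 F u 0.5 z 0.2 rotvec [-0.001  0.001 -0.   ] t 13.3
```

Now slow pressing steps while watching the vertical force.

```bash
python3 -m crank '[[3,0,3,0,0,0,0],[1,0,3,0,0,0,0],[0,0,2,0,0,0,0],[0,0,0,0,0,0,0]]'; python3 ls.py; for i in 1; do python3 -m crank '[[0,0,1,0,0,0,0],[0,0,1,0,0,0,0],[0,0,0,0,0,0,0]]'; python3 ls.py; done; python3 -m crank '[[0,0,1,0,0,0,0],[0,0,0,0,0,0,0]]'; python3 ls.py
```

```text
time: 13.7
tool_pos: [0.6278, -0.0404, 0.1176]
eef_rot: [0.997, 0.071, -0.0, -0.0]
contact_force: [-0.7, 0.5, -0.6]
finger_gap: 0.003
s(lead corner) 99.1 lat 0.3 tip h 20.6 F u -0.6 z -0.6 rotvec [-0.  0. -0.] t 13.7
time: 14.0
tool_pos: [0.6279, -0.0404, 0.1158]
eef_rot: [0.997, 0.071, 0.0, 0.0]
contact_force: [1.3, 0.4, 0.2]
finger_gap: -0.001
s(lead corner) 99.2 lat 0.3 tip h 18.8 F u 1.3 z 0.2 rotvec [ 0. -0. -0.] t 14.0
time: 14.2
tool_pos: [0.6279, -0.0404, 0.1147]
eef_rot: [0.997, 0.071, -0.0, 0.0]
contact_force: [0.2, -0.4, 0.2]
finger_gap: 0.005
s(lead corner) 99.2 lat 0.3 tip h 17.7 F u 0.2 z 0.2 rotvec [ 0.  0. -0.] t 14.2
```

```bash
for i in 1; do python3 -m crank '[[0,0,1,0,0,0,0],[0,0,1,0,0,0,0],[0,0,0,0,0,0,0]]'; done; python3 ls.py;  python3 -m crank '[[0,0,1,0,0,0,0],[0,0,0,0,0,0,0]]'; python3 ls.py;python3 -m crank '[[0,0,1,0,0,0,0],[0,0,0,0,0,0,0]]'; python3 ls.py
```

```text
time: 14.5
tool_pos: [0.6278, -0.0404, 0.1126]
eef_rot: [0.997, 0.071, -0.0, 0.0]
contact_force: [-0.3, -0.6, -0.5]
finger_gap: -0.003
s(lead corner) 99.1 lat 0.3 tip h 15.6 F u -0.4 z -0.5 rotvec [-0.  0. -0.] t 14.5
time: 14.7
tool_pos: [0.6278, -0.0404, 0.1116]
eef_rot: [0.997, 0.071, -0.0, -0.0]
contact_force: [-0.1, -0.4, 0.1]
finger_gap: -0.003
s(lead corner) 99.2 lat 0.3 tip h 14.6 F u -0.1 z 0.1 rotvec [-0.  0. -0.] t 14.7
time: 14.9
tool_pos: [0.6279, -0.0404, 0.1112]
eef_rot: [0.997, 0.071, 0.0, 0.0]
contact_force: [-0.4, 0.2, 2.4]
finger_gap: -0.004
s(lead corner) 99.2 lat 0.3 tip h 14.2 F u -0.3 z 2.4 rotvec [ 0. -0. -0.] t 14.9
```

```bash
for i in 1 2 3; do :; done; python3 -m crank '[[0,0,1,0,0,0,0],[0,0,0,0,0,0,0]]'; python3 ls.py;python3 -m crank '[[0,0,1,0,0,0,0],[0,0,0,0,0,0,0]]'; python3 ls.py
```

```text
time: 15.1
tool_pos: [0.6279, -0.0404, 0.1108]
eef_rot: [0.997, 0.071, 0.0, 0.0]
contact_force: [-3.3, 0.9, 7.1]
finger_gap: -0.002
s(lead corner) 99.3 lat 0.3 tip h 13.8 F u -3.1 z 7.1 rotvec [ 0.    -0.001 -0.   ] t 15.1
time: 15.3
tool_pos: [0.628, -0.0405, 0.1102]
eef_rot: [0.997, 0.071, 0.0, 0.0]
contact_force: [-3.4, 1.0, 9.1]
finger_gap: 0.002
s(lead corner) 99.4 lat 0.2 tip h 13.2 F u -3.2 z 9.1 rotvec [ 0.    -0.001 -0.   ] t 15.3
```

```bash
python3 -m crank '[[0,0,0.5,0,0,0,0],[0,0,0,0,0,0,0]]'|grep -i contact; python3 ls.py
```

```text
contact_force: [-4.1, 1.1, 11.0]
s(lead corner) 99.4 lat 0.3 tip h 12.9 F u -3.9 z 11.0 rotvec [ 0.    -0.001 -0.   ] t 15.5
```

```bash
python3 -m crank '[[0,0,0.5,0,0,0,0],[0,0,0,0,0,0,0]]'|grep -i contact; python3 ls.py;python3 -m crank '[[0,0,0.5,0,0,0,0],[0,0,0,0,0,0,0]]'|grep -i contact; python3 ls.py
```

```text
contact_force: [-4.8, 0.4, 11.9]
s(lead corner) 99.4 lat 0.3 tip h 12.5 F u -4.7 z 11.9 rotvec [ 0.    -0.001 -0.   ] t 15.7
contact_force: [-3.6, 0.7, 11.5]
s(lead corner) 99.5 lat 0.3 tip h 12.0 F u -3.5 z 11.5 rotvec [ 0.    -0.001 -0.   ] t 15.9
```

```bash
python3 -m crank '[[0,0,0.5,0,0,0,0],[0,0,0,0,0,0,0]]'|grep -i contact; python3 ls.py
```

```text
contact_force: [-2.8, 0.1, 10.0]
s(lead corner) 99.6 lat 0.2 tip h 11.3 F u -2.8 z 10.0 rotvec [ 0.    -0.001 -0.   ] t 16.1
```

```bash
python3 -m crank '[[0,0,0.5,0,0,0,0],[0,0,0,0,0,0,0]]'|grep -i contact; python3 ls.py;python3 -m crank '[[0,0,0.5,0,0,0,0],[0,0,0,0,0,0,0]]'|grep -i contact; python3 ls.py
```

```text
contact_force: [-0.8, 0.2, 5.2]
s(lead corner) 99.6 lat 0.3 tip h 10.2 F u -0.8 z 5.2 rotvec [ 0.    -0.001 -0.   ] t 16.3
contact_force: [0.1, -0.1, -0.1]
s(lead corner) 99.3 lat 0.3 tip h 8.7 F u 0.0 z -0.1 rotvec [ 0. -0. -0.] t 16.5
```

```bash
python3 -m crank '[[0,0,0.5,0,0,0,0],[0,0,0,0,0,0,0]]'|grep -i contact; python3 ls.py
```

```text
contact_force: [0.4, -0.3, -0.0]
s(lead corner) 98.9 lat 0.3 tip h 7.7 F u 0.3 z -0.0 rotvec [-0.     0.001 -0.   ] t 16.7
```

```bash
python3 -m crank '[[0,0,0.5,0,0,0,0],[0,0,0,0,0,0,0]]'|grep -i contact; python3 ls.py;python3 -m crank '[[0,0,0.5,0,0,0,0],[0,0,0,0,0,0,0]]'|grep -i contact; python3 ls.py
```

```text
contact_force: [1.2, -0.1, 0.7]
s(lead corner) 99.1 lat 0.3 tip h 7.6 F u 1.2 z 0.7 rotvec [-0.  0. -0.] t 16.9
contact_force: [-2.1, 0.3, 3.4]
s(lead corner) 99.2 lat 0.3 tip h 7.5 F u -2.0 z 3.4 rotvec [ 0.  0. -0.] t 17.1
```

```bash
python3 -m crank '[[0,0,0.5,0,0,0,0],[0,0,0,0,0,0,0]]'|grep -i contact; python3 ls.py
```

```text
contact_force: [-2.1, 0.5, 6.3]
s(lead corner) 99.2 lat 0.3 tip h 7.4 F u -2.0 z 6.3 rotvec [ 0. -0. -0.] t 17.3
```

```bash
python3 -m crank '[[0,0,0.7,0,0,0,0],[0,0,0,0,0,0,0],[0,0,0,0,0,0,0]]'|grep -i contact; python3 ls.py; python3 -m crank '[[0,0,-2,0,0,0,0],[0,0,-5,0,0,0,0],[0,0,-20,0,0,0,0],[0,0,-45,0,0,0,0],[0,0,-45,0,0,0,0],[-40,0,-20,0,0,0,0],[-45,0,0,0,0,0,0],[-45,0,0,0,0,0,0]]'; python3 - <<'E'
from h import *
t=grab("top"); s=grab("side")
a=cv2.resize(t["color"][90:270,80:430,::-1],(700,360),interpolation=cv2.INTER_CUBIC);b=cv2.resize(s["color"][150:250,225:400,::-1],(420,240),interpolation=cv2.INTER_CUBIC)
im=np.zeros((600,700,3),np.uint8); im[:360]=a; im[360:,:420]=b; cv2.imwrite("pics/final.png",im)
C=cloud(s); H=np.array([.5406,-.0533,.08]); al=np.radians(8.2);u=np.array([np.cos(al),np.sin(al),0]);v=np.array([-u[1],u[0],0])
D=C-H; S=D@u; L=D@v; k=(S>.01)&(S<.10)&(abs(L)<.06)&(abs(D[...,2])<.05)
A=np.c_[S[k],np.ones(k.sum())]; r=np.linalg.lstsq(A,D[...,2][k],rcond=None)[0]; print("slope,rad",r,"n",k.sum(),"sd",np.std(D[...,2][k]))
E
```

```text
contact_force: [-3.9, -0.1, 9.2]
s(lead corner) 99.2 lat 0.3 tip h 7.3 F u -3.9 z 9.2 rotvec [ 0.    -0.001 -0.   ] t 17.6
time: 18.4
tool_pos: [0.4985, -0.0592, 0.2409]
eef_rot: [0.997, 0.072, 0.001, 0.0]
contact_force: [-0.5, -0.5, 0.2]
finger_gap: 0.002
slope,rad [-0.00378702  0.00899314] n 602 sd 0.0018962674155436553
```

View pics/final.png

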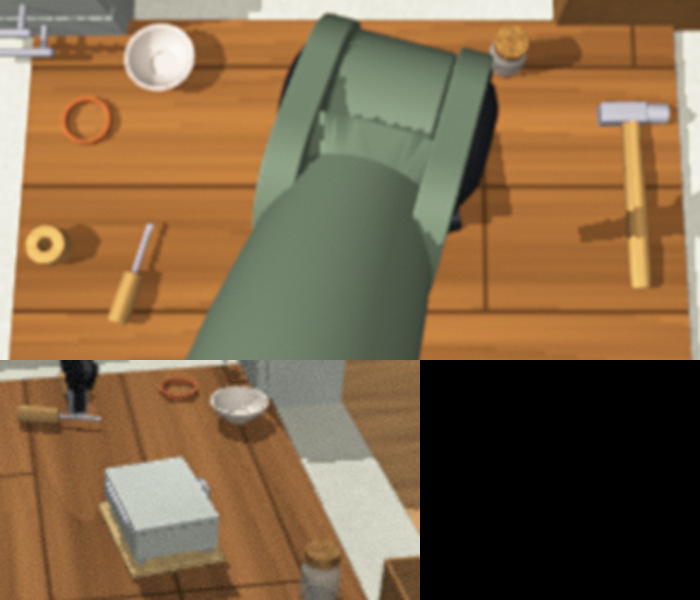

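The lid lies flat on the case (lower picture, (160,495)). Its fitted slope is about -0.004 rad, against 0.03 or more if it were not caught. Everything else is where it was and the robot is clear, so I hand in.

```bash
python3 -c "
from station import order; print(order.job_done())"
```

```text
the job is handed in; nothing more can be done
None
```

The steel punch is back in its groove and the lid is clicked shut. I handed the job in at about 18.5 s of the 70 s allowed.

- **Punch:** It was lowered into the groove until the vertical force read 8.5 N. The picture before closing showed it lying in both V blocks, with its tip toward the clip.
- **Lid:** I swung it over from behind and met the clip about 7 mm above the hard stop. The vertical force peaked at about 12 N, fell to zero as the clip was passed, and rose to 9 N against the hard stop, well under the 25 N limit.
- **Last checks:** The lid lies flat, with a fitted slope of about -0.004 rad, and the last force reading on the retracted arm was near zero. In the last picture the awl, hammer, jar, bowl, ring and spool look unmoved, which I judged by eye.
- **Small disagreements:**
  - The gripper opening on the punch read 0.109, where I expected about 0.14 for a 12 mm bar. The grip held and the bar looked level.
  - One side-view estimate put the punch about 3 mm sideways of the tool centre, but it still seated normally.

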